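# Lay the tall spice jar down and shut the spice box

## Task

The wooden spice box cannot be shut because the tall spice jar is standing up in it. Gently push the jar over so that it lies on its side in the box, towards the empty middle and without knocking over the kitchen timer that shares the box, then push the lid over and down until it is fully shut. Only push with the fingers: do not lift or carry anything, and leave the things round the box where they are.

Things in the scene. Friction and masses are not known exactly. Their poses are not given: they have to be found in the camera images.
- spice_box: Long open box of pale wood, 106 deep (its x) x 280 long (its y) x 72 mm high to the rim, walls 9 mm, inner floor 12 mm above the worktop, inside 88 x 262 x 60 mm. It stands firm on rubber feet and does not slide. Origin: centre of its underside, on the worktop. x points to the back, where the lid is hinged, y along its length, z up; it may be turned up to 0.3 rad either way.
- box_lid (a joint): Hinge angle of the box lid, rad: 0 = fully shut, grows as it opens, 2.05 = leaning as far back as it goes; it starts between 1.8 and 2.0. The lid is a flat pale wooden board, 110 x 284 x 10 mm; a stiff hinge holds it at any angle, and it yields to 3 to 4 N on its outer face 70 mm from the hinge.
- lid_hinge (a point): Middle of the lid's hinge line at the back upper edge of the box, 53 mm behind the box's centre and 75 mm above the worktop; the line runs along the box's y. The shut lid reaches from 3 mm below this line to 7 mm above it.
- lid_edge (a point): Middle of the lid's free edge on its outer face, 110 mm from the hinge line. A thumb lip 70 mm wide stands out 14 mm beyond it. The lid's outer face is the one that is on top when shut and faces back when open.
- spice_jar: Glass spice jar with a black cap, 40 mm in diameter and 105 mm high, about 0.11 kg; stands upright in the box near one end (either one), about 100 mm from the box centre, 45 mm of it above the rim. A push under 1 N on the cap tips it; past 21 degrees it falls over by itself. Origin: centre of its underside; z along the jar towards the cap.
- jar_middle (a point): Centre of the spice jar, 52 mm above its underside.
- timer: Round kitchen timer, cream below and red above, 59 mm in diameter, 53 mm high, 0.11 kg, standing in the box near the other end from the jar; it may be nudged but must stay upright in the box. Origin: centre of its underside, z up.
- mug: Stoneware mug, 81 x 110 x 74 mm, on the worktop behind the box. Bystander. Origin: underside.
- milk_jug: Small stoneware milk jug, 70 x 80 x 83 mm, in front of the sink. Bystander. Origin: underside.
- tumbler: Small stoneware beaker upside down, 55 mm in diameter, 71 mm high, in front of the hob. Bystander. Origin: underside.

How it is judged:
On the way, in this order (a step that is already met when the one before it is completed fails the run):
1. the jar lies on its side on the floor of the box while the lid is still open (angle between spice_jar's own z axis and vertical between 1.4 and 1.74 rad and z of jar_middle in the frame of spice_box below 0.042 m and value of joint box_lid above 1.2 rad), for 0.2 s.
2. the lid is fully shut (value of joint box_lid below 0.04 rad), for 0.2 s.
At the end, for the whole second after the job is handed in: The lid is shut (hinge angle under 0.04 rad), the spice jar lies at rest on its side on the box's floor (within 0.17 rad of level, its centre under 42 mm above the worktop), and the timer stands upright in the box (within 0.2 rad) (value of joint box_lid below 0.04 rad and angle between spice_jar's own z axis and vertical between 1.4 and 1.74 rad and z of jar_middle in the frame of spice_box below 0.042 m and x of jar_middle in the frame of spice_box between -0.044 and 0.044 m and y of jar_middle in the frame of spice_box between -0.131 and 0.131 m and angle between timer's own z axis and vertical below 0.2 rad and x of timer in the frame of spice_box between -0.044 and 0.044 m and y of timer in the frame of spice_box between -0.131 and 0.131 m and z of timer in the frame of spice_box below 0.02 m and linear speed of spice_jar below 0.02 m/s); the robot touches nothing.
It fails at once if the spice jar is lifted (its centre more than 25 mm above where it stood) (height (world z) of jar_middle above 0.09 m).
It fails at once if the spice jar is squeezed or pressed with more than 25 N (contact force between the fingers and spice_jar above 25 N).
It fails at once if the timer is knocked over or lifted (angle between timer's own z axis and vertical above 0.7 rad or height (world z) of timer above 0.035 m).
It fails at once if the mug, the milk jug or the beaker is moved by more than 15 mm (distance of any of mug, milk_jug, tumbler from where it was at the start of the episode above 0.015 m).
It also fails if it takes over 45 s, if anything falls off the work surface, if the arm or the gripper's body presses on something with over 40 N, if the wrist force passes 120 N, or if a joint passes its speed limit or range.

## Robot

A 6-joint arm with a two-finger parallel gripper is mounted at the origin on a cart in front of the work surface, level with it; the furniture and walls round the work are solid. World frame = base frame: x ahead of the robot, y to its left, z up, the work surface at z = 0. Lengths are in m, angles in rad, forces in N, time in s.
With the tool pointing down it reaches from about 0.225 to 0.875 m from the base axis. Payload 3.4 kg.
Tool frame: the origin (TCP) lies on the centre line of the jaws, within the pads' length; the fingertips stand 22 mm ahead of it and the grasp point (between the pads) lies 3 mm ahead of it; z points along the fingers, y is the line along which they close (so a half turn about z gives the same grasp; the last joint's range is limited). The gripper opens to 85 mm and grips with 20 to 120 N. Pads are 22 mm wide; open, the fingers measure 114 mm over their backs; the gripper's body (76 mm by 85 mm) begins 54 mm behind the grasp point. The pads swing forward as they close: fully open they stand 13 mm farther back than shut.
Start: joints at [-1.27, 0.276, 1.505, -0, 1.361, -0.121], TCP at [0.235, -0.525, 0.253] pointing down, gripper open.
Joint ranges: [-2.89, 2.89], [-0.75, 2.08], [0.22, 2.7], [-1.18, 4.32], [0.11, 2.71], [-2.7, 2.7]. Speed limits (rad/s): [2.57, 2.57, 3.14, 3.14, 3.14, 3.14].

## Interface

Orientations are given as a unit quaternion [w, x, y, z].
In Python, from rig import manip gives the robot as it stands.
- The arm moves only by the tool advance, called after "Request:" as name(argument=value, ...) on one line, values as JSON. Schema: {"type":"object","properties":{"motion":{"type":"array","items":{"type":"array","items":{"type":"number"},"minItems":4,"maxItems":4},"minItems":1,"maxItems":5},"jaw":{"type":"number"},"clamp_n":{"type":"number"},"only":{"type":"string"},"quiet":{"type":"boolean"},"lines":{"type":"string"}},"required":["motion"],"additionalProperties":false}. motion is a list of rows, 1 to 5 of them, each of 4 numbers: dx, dy, dz in m, then a turn about the tool's z in rad; each row shifts and turns the commanded pose from where the row before left it, along the tool's axes as they then stand; what a row does not reach is not made up. A row lasts 1/12 s, in which the tool goes at most 0.0417 m and 0.125 rad, less where a joint would pass 70% of its speed; a pose out of reach is approached as far as the arm can. jaw is the finger opening in m, set as the call begins (left out keeps the last). The fingers move at their own pace and stop on an object; clamp_n is the grip in N (left out, the last holds). Time passes only in rows, so rows that do not move let the fingers close. The tool returns the time, the measured TCP pose, the force, the opening and the grip force at its end. only (a regular expression) keeps the lines of the reply that match it, lines (a string "A,B") keeps lines A to B, and quiet returns only ok. Input that does not fit is refused with a message, and nothing moves.
- manip.get_state(): the state, without advancing time (a new reading comes with each control period).
- manip.get_image(name): name is "scene" or "top" or "wrist"; returns a dict with "img" (480x640x3 uint8, red, green, blue), "camera_matrix" (3x3 intrinsics, pixels), "k1" (the pictures are not rectified: a ray, as slopes to the right and down, at radius r is drawn at 1 + k1 r^2 times it, then the intrinsics apply), "T" (4x4, takes a point from camera to world coordinates); the wrist camera has in their place "hand_eye" (4x4, takes a point from camera to tool coordinates, whose origin is the TCP and whose axes are the flange's). Camera axes: x right, y down, z forward; pixel columns grow to the right and rows downward; lengths in m; the calibration is good to about 2 mm. A picture is of the moment at which its call begins: read the wrist's pose just before it. There is no depth.
- manip.sign_off(): hands the job in; it is judged then, once.
The state is a dict: "clock": time; "qpos": joint angles; "qd": joint speeds; "effort": joint torques, N m; "position": TCP position; "ee_rot": TCP orientation; "contact_force": force on the tool from outside, world axes, zero at the start; "moment": the same for the moment, N m; "width": finger opening in m; "gripper_force": force on a finger pad.
Only numpy, scipy, OpenCV 4.12 (cv2) and the standard library are available. Lean on these libraries where they do the work, as an engineer would, in place of code of your own. Each camera call takes 0.05 s, during which the arm holds its last target. There are 200 camera calls.

## Working session

There is one attempt and no reset: what is moved stays moved. The work goes in short steps, Python scripts to look and compute and a tool call to move; the robot and the scene stay as the last step left them, time stands still between calls to the robot, and variables do not carry over. Pictures are saved under pics/ and viewed, at most 10 in all, crops included, and the job is handed in when it is done.

```bash
ls; mkdir -p pics; cat > h.py <<'E'
import numpy as np,cv2,json
from rig import manip
def snap(name,out):
    s=manip.get_state(); d=manip.get_image(name)
    cv2.imwrite(f'pics/{out}.png',d['img'][:,:,::-1])
    import pickle; pickle.dump((s,d),open(f'pics/{out}.pkl','wb'))
    return s,d
def load(out):
    import pickle; return pickle.load(open(f'pics/{out}.pkl','rb'))
def ray(d,u,v):
    K=np.array(d['camera_matrix']);k=d['k1'];T=np.array(d['T'])
    p=np.array([(u-K[0,2])/K[0,0],(v-K[1,2])/K[1,1]]);q=p.copy()
    for _ in range(20): q=p/(1+k*(q@q))
    r=T[:3,:3]@np.array([*q,1]);return T[:3,3],r/np.linalg.norm(r)
def atz(d,u,v,z):
    o,r=ray(d,u,v);return o+r*(z-o[2])/r[2]
def tri(*obs):
    A=np.zeros((3,3));b=np.zeros(3)
    for d,u,v in obs:
        o,r=ray(d,u,v);M=np.eye(3)-np.outer(r,r);A+=M;b+=M@o
    x=np.linalg.solve(A,b)
    return x
def proj(d,P):
    T=np.linalg.inv(np.array(d['T']));c=T[:3,:3]@P+T[:3,3];q=c[:2]/c[2];q=q*(1+d['k1']*(q@q))
    K=np.array(d['camera_matrix']);return K[0,0]*q[0]+K[0,2],K[1,1]*q[1]+K[1,2]
E
python3 - <<'E'
from h import *
for n in('scene','top'):
    s,d=snap(n,n+'0');print(d['T'])
print(s['position'],s['ee_rot'],s['clock'],s['width'])
E
```

```text
pics
rig.py
[[-0.62959488 -0.34815122  0.69455094 -0.27635652]
 [-0.77660395  0.3076564  -0.54975798  0.59325609]
 [-0.02228413 -0.88551582 -0.46407451  0.66118595]
 [ 0.          0.          0.          1.        ]]
[[-0.02189519 -0.98538938  0.16890344  0.41839271]
 [-0.99975403  0.02098342 -0.00718137 -0.0970694 ]
 [ 0.00353227 -0.16901913 -0.98560644  1.09011927]
 [ 0.          0.          0.          1.        ]]
[ 0.23526298 -0.52410876  0.25243954] [-9.44890476e-04  9.77839315e-01  2.09354667e-01 -7.34089979e-05] 0.05 0.08536559583292841
```

View pics/scene0.png

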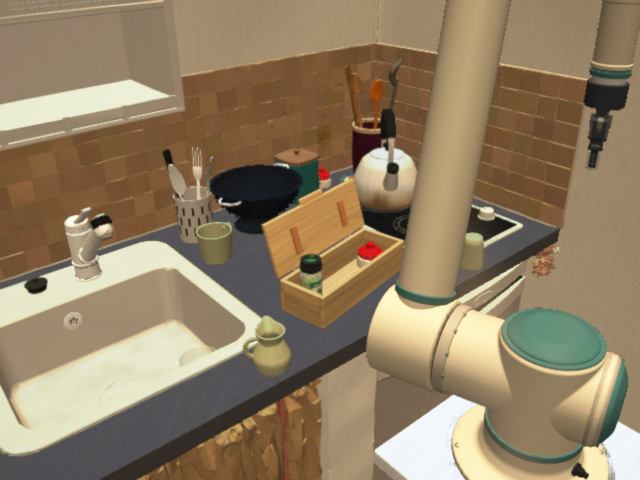

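View pics/top0.png

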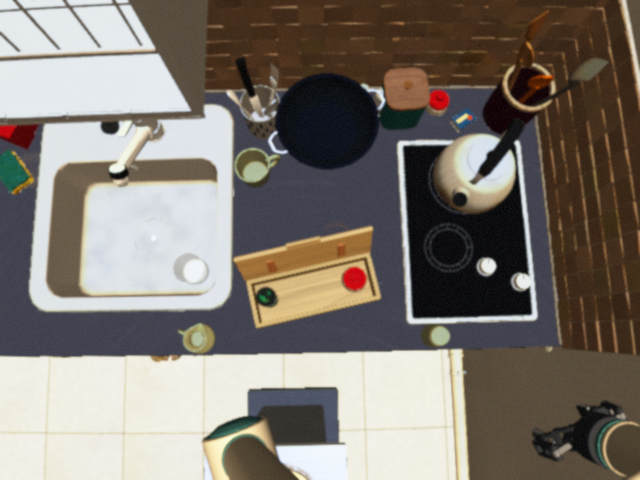

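The scene view shows the jar cap near (311,265) and the timer at (370,250). In the top view the jar is at the left end, (266,297), and the timer at the right, (354,278). Next I'll enlarge both.

```bash
python3 - <<'E'
from h import *
for n,(x,y,w,h) in {'top0':(225,220,165,115),'scene0':(255,170,160,120)}.items():
    im=cv2.imread(f'pics/{n}.png')[y:y+h,x:x+w]
    cv2.imwrite(f'pics/{n}c.png',cv2.resize(im,None,fx=4.8,fy=4.8,interpolation=cv2.INTER_CUBIC))
E
```

```text
(no output)
```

View pics/top0c.png

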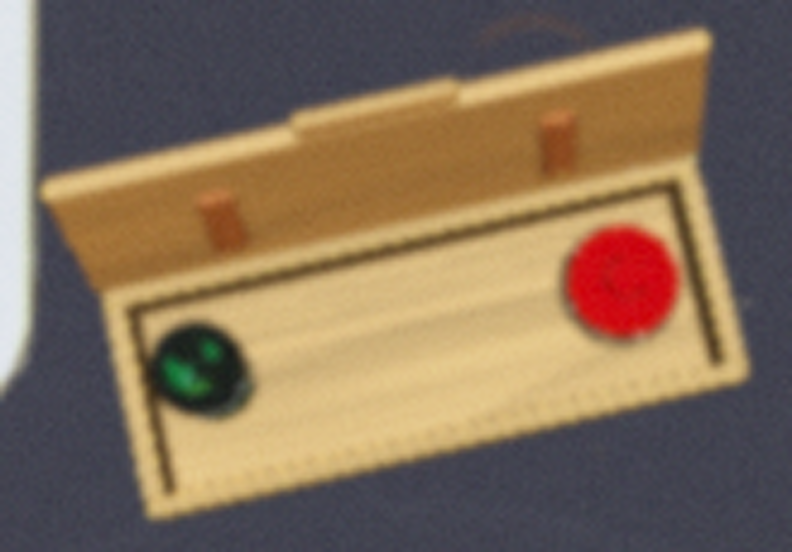

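View pics/scene0c.png

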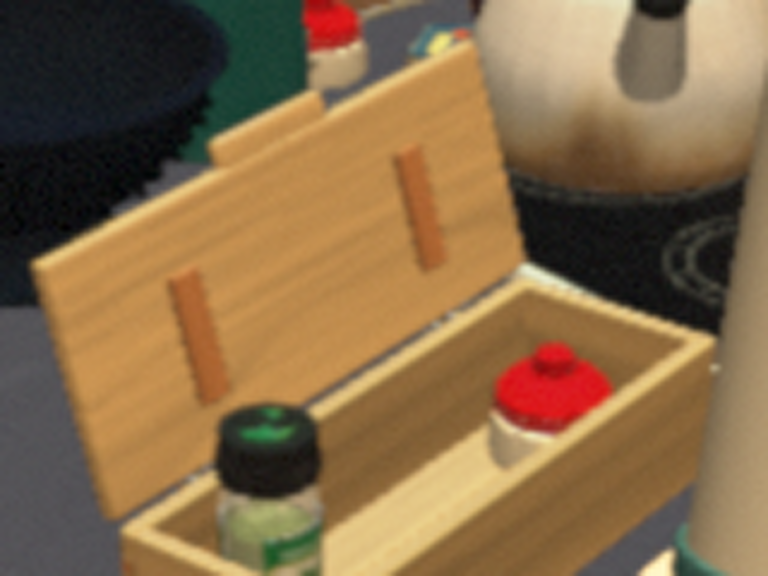

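Crop pixels, top view:
- Front rim corners (150,518) and (747,378); hinge corners (104,290) and (697,157)
- Cap centre (200,368), timer centre (623,281)
- Lid free edge (45,190) to (708,33), lip (380,100)

Crop pixels, scene view:
- Front-right rim corner (713,345), back-left rim corner (122,528), back-right (525,278)
- Cap top centre (268,427), timer knob top (553,352)
- Lid corners (33,262) and (475,42)

```bash
python3 - <<'E'
from h import *
t=load('top0')[1];s=load('scene0')[1]
T=lambda u,v:(t,225+(u+.5)/4.8-.5,220+(v+.5)/4.8-.5)
S=lambda u,v:(s,255+(u+.5)/4.8-.5,170+(v+.5)/4.8-.5)
np.set_printoptions(precision=4,suppress=True)
fl=atz(*T(150,518),.072);fr=atz(*T(747,378),.072);bl=atz(*T(104,290),.075);br=atz(*T(697,157),.075)
print(fl,fr,bl,br,np.linalg.norm(fl-fr),np.linalg.norm(bl-br),np.linalg.norm(fl-bl))
print('tri fr',tri(T(747,378),S(713,345)),'br',tri(T(697,160),S(525,278)),'bl',tri(T(106,292),S(122,526)))
cap=tri(T(200,368),S(268,427));tim=tri(T(623,276),S(553,352));print('cap',cap,atz(*T(200,368),.117),'tim',tim,atz(*T(623,281),.055))
L=tri(T(45,190),S(33,262));R=tri(T(708,33),S(475,42));print('lid',L,R)
ey=((fl-fr)/np.linalg.norm(fl-fr));yaw=np.arctan2(-ey[0],ey[1]);ex=np.array([np.cos(yaw),np.sin(yaw),0]);ey=np.array([-np.sin(yaw),np.cos(yaw),0])
c=(fl+fr)/2+.053*ex;c[2]=0;c2=(bl+br)/2-.053*ex;print('yaw',yaw,'c',c,c2)
c=(c+c2)/2;c[2]=0
for n,p in(('cap',cap),('tim',tim),('L',L),('R',R)):print(n,(p-c)@ex,(p-c)@ey,p[2])
m=(L+R)/2-c-.053*ex-[0,0,.075];print('lid ang',np.arctan2(m[2],-m@ex),np.hypot(m[2],m@ex))
# bystanders (rough, top view)
for n,u,v,z in(('mug',252,166,.074),('jug',199,338,.08),('tum',438,336,.07),('pan',327,120,.08),('panfront',330,167,.06),('kettle',474,213,.05),('tap',120,175,.15)):print(n,atz(t,u,v,z))
E
```

```text
[0.4151 0.0318 0.072 ] [ 0.472  -0.2395  0.072 ] [0.5181 0.0523 0.075 ] [ 0.5737 -0.2205  0.075 ] 0.2772927917743589 0.2783750972361924 0.10509787085949197
tri fr [ 0.4727 -0.2395  0.0684] br [ 0.5737 -0.2204  0.07  ] bl [0.5177 0.052  0.0718]
cap [0.48   0.0053 0.1155] [0.4792 0.0043 0.117 ] tim [ 0.5202 -0.1856  0.0649] [ 0.5192 -0.1861  0.055 ]
lid [0.5505 0.0625 0.1797] [ 0.6088 -0.2161  0.1783]
yaw 0.20679304128079765 c [ 0.4954 -0.093   0.    ] [ 0.494 -0.095  0.075]
cap 0.005981738161399237 0.10015230526062134 0.11547479765406561
tim 0.006138315048528032 -0.09491324722675298 0.06492997688437055
L 0.08670337218160612 0.14163688043059158 0.1797458813225329
R 0.08651481484929167 -0.14293758411706836 0.17834800156236902
lid ang 1.8832350414192098 0.10934046456119989
mug [0.7793 0.0406 0.074 ]
jug [0.3951 0.1529 0.08  ]
tum [ 0.3877 -0.3621  0.07  ]
pan [ 0.8854 -0.1337  0.08  ]
panfront [ 0.7779 -0.1384  0.06  ]
kettle [ 0.6643 -0.4694  0.05  ]
tap [0.7398 0.3124 0.15  ]
```

Box centre is (0.495,-0.094), yaw 0.207, lid at 1.88 rad. All of these agree with the given sizes. I'll turn the tool to align with the box, close the fingers, and go beyond the jar's end.

```bash
cat > where.py <<'E'
from h import *
s=manip.get_state();c=np.array([.4947,-.094,0]);y=.207
ex=np.array([np.cos(y),np.sin(y),0]);ey=np.array([-np.sin(y),np.cos(y),0])
p=np.array(s['position']);w,a,b,g=s['ee_rot']
print('box xyz',np.round([(p-c)@ex,(p-c)@ey,p[2]],4),'toolx yaw',round(2*np.arctan2(b,a),3),'F',np.round(s['contact_force'],1),'t',round(s['clock'],2),'w',round(s['width'],3))
E
```

Request:
advance(motion=[[0,0,0,0.1075],[0,0,0,0.1075],[0.0218,-0.0333,0,0],[0.0218,-0.0333,0,0],[0.0218,-0.0333,0,0]], jaw=0, clamp_n=20)

```text
clock: 0.52
position: [0.2788, -0.4122, 0.2524]
ee_rot: [-0.001, 0.995, 0.102, -0.0]
contact_force: [0.8, 0.0, -0.8]
width: 0.0255
gripper_force: 0.0
```

Request:
advance(motion=[[0.0218,-0.0333,0,0],[0.0218,-0.0333,0,0],[0.0218,-0.0333,0,0],[0.0218,-0.0333,0,0],[0.0218,-0.0333,0,0]])

```text
clock: 0.93
position: [0.3514, -0.2261, 0.2531]
ee_rot: [-0.0, 0.995, 0.103, -0.0]
contact_force: [0.4, -0.3, -0.2]
width: 0.0001
gripper_force: 0.0
```

Request:
advance(motion=[[0.0218,-0.0333,0,0],[0.0218,-0.0333,0,0],[0.0218,-0.0333,0,0],[0.0218,-0.0333,0,0],[0.0218,-0.0333,0,0]])

```text
clock: 1.35
position: [0.4238, -0.0408, 0.2532]
ee_rot: [0.0, 0.995, 0.103, -0.0]
contact_force: [0.2, -0.6, -0.1]
width: 0.0003
gripper_force: 0.0
```

Request:
advance(motion=[[0.0218,-0.0333,0,0],[0,0,0,0],[0,0,0,0],[0,0,0,0]])

```text
clock: 1.68
position: [0.4379, -0.0058, 0.2529]
ee_rot: [0.0, 0.995, 0.104, -0.001]
contact_force: [0.1, -0.4, 0.1]
width: 0.0001
gripper_force: 0.0
```

```bash
python3 where.py
```

```text
box xyz [-0.0374  0.098   0.2529] toolx yaw 0.208 F [ 0.1 -0.4  0.1] t 1.68 w 0.0
```

Request:
advance(motion=[[0.0215,-0.035,0,0],[0.0215,-0.037,0,0],[0,0,0.03,0],[0,0,0.03,0],[0,0,0.03,0]])

```text
clock: 2.1
position: [0.4656, 0.0712, 0.1626]
ee_rot: [0.0, 0.995, 0.103, 0.001]
contact_force: [0.0, 0.4, -0.5]
width: 0.0002
gripper_force: 0.0
```

Request:
advance(motion=[[0,0,0.025,0],[0,0,0.015,0],[0,0,0,0],[0,0,0,0]])

```text
clock: 2.43
position: [0.4649, 0.0708, 0.1229]
ee_rot: [0.0, 0.995, 0.102, -0.001]
contact_force: [0.1, 0.9, 0.3]
width: -0.0003
gripper_force: 0.0
```

```bash
python3 where.py; python3 -c "
from h import *
snap('wrist','w1')"
```

```text
box xyz [0.0047 0.1674 0.1229] toolx yaw 0.204 F [0.1 0.9 0.3] t 2.43 w -0.0
```

View pics/w1.png

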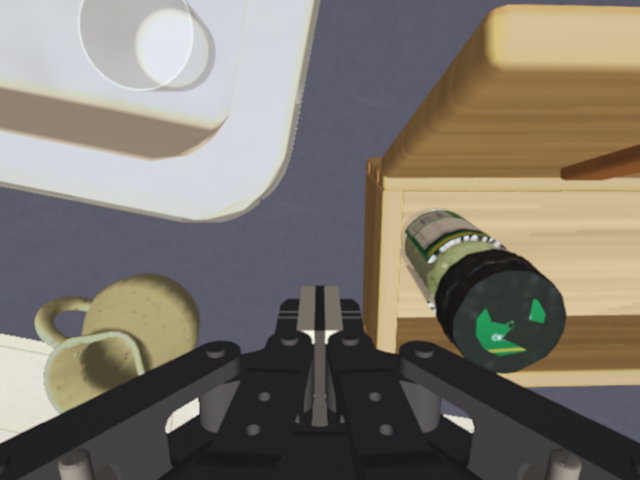

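Fingertips at (320,300) are level with the jar cap (505,310) and outside the end wall. I'll push slowly towards the middle.

Request:
advance(motion=[[0,0.012,0,0],[0,0.012,0,0],[0,0.006,0,0],[0,0.006,0,0],[0,0.006,0,0]])

```text
clock: 2.9
position: [0.4744, 0.0306, 0.124]
ee_rot: [0.0, 0.995, 0.103, 0.001]
contact_force: [-0.2, -0.3, 0.1]
width: 0.0
gripper_force: 0.1
```

Request:
advance(motion=[[0,0.005,0,0],[0,0.005,0,0],[0,0.005,0,0],[0,0.005,0,0],[0,0.005,0,0]])

```text
clock: 3.32
position: [0.4791, 0.0065, 0.1232]
ee_rot: [0.0, 0.995, 0.103, -0.0]
contact_force: [0.1, 0.4, 0.4]
width: 0.0001
gripper_force: 0.0
```

```bash
python3 where.py; python3 -c "
from h import *
snap('wrist','w2')"
```

```text
box xyz [0.0054 0.1016 0.1232] toolx yaw 0.207 F [0.1 0.4 0.4] t 3.32 w 0.0
```

View pics/w2.png

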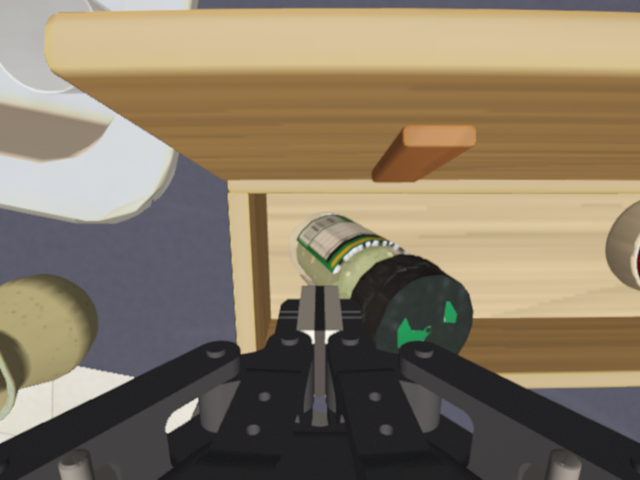

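The cap (415,305) is in contact and starting to lean; its base has not fallen yet. I'll carry on.

Request:
advance(motion=[[0,0.005,0,0],[0,0.005,0,0],[0,0.005,0,0],[0,0.005,0,0],[0,0,0,0]])

```text
clock: 3.78
position: [0.4836, -0.0135, 0.1233]
ee_rot: [0.0, 0.995, 0.103, 0.0]
contact_force: [1.1, -0.4, 0.9]
width: 0.0003
gripper_force: 0.0
```

```bash
python3 where.py; python3 -c "
from h import *
snap('wrist','w3')"
```

```text
box xyz [0.0057 0.081  0.1233] toolx yaw 0.206 F [ 1.1 -0.4  0.9] t 3.78 w 0.0
```

View pics/w3.png

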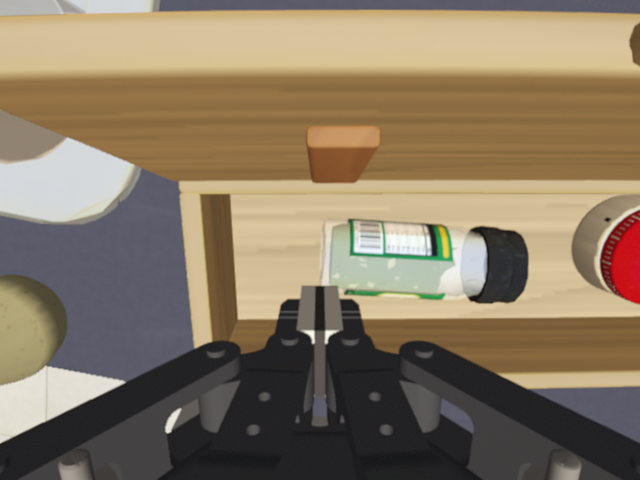

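The jar lies along the box, from (325,260) to (525,265), clear of the timer (cream edge at 575). Next I'll rise, go over and behind the lid, and come down.

Request:
advance(motion=[[0,0,-0.04,0],[0,0,-0.04,0],[0,0,-0.04,0],[0,0,-0.03,0],[0,0,0,0]])

```text
clock: 4.25
position: [0.4867, -0.013, 0.2801]
ee_rot: [0.002, 0.995, 0.103, 0.007]
contact_force: [1.9, -0.2, 0.0]
width: 0.0
gripper_force: 0.0
```

Request:
advance(motion=[[0.03,0.02,0,0],[0.03,0.02,0,0],[0.03,0.02,0,0],[0.03,0.02,0,0],[0.015,0.001,0,0]])

```text
clock: 4.67
position: [0.6356, -0.067, 0.2717]
ee_rot: [0.001, 0.995, 0.102, 0.001]
contact_force: [0.1, 0.3, 0.7]
width: 0.0001
gripper_force: 0.0
```

Request:
advance(motion=[[0,0,0,0],[0,0,0.025,0],[0,0,0.025,0],[0,0,0.025,0],[0,0,0.015,0]])

```text
clock: 5.08
position: [0.6291, -0.0633, 0.1802]
ee_rot: [-0.001, 0.995, 0.103, -0.003]
contact_force: [0.0, -0.3, 0.3]
width: 0.0002
gripper_force: 0.0
```

Request:
advance(motion=[[0,0,0.002,0],[0,0,0,0]])

```text
clock: 5.25
position: [0.6303, -0.0636, 0.1802]
ee_rot: [-0.001, 0.995, 0.103, -0.002]
contact_force: [1.0, -0.1, -0.4]
width: -0.0001
gripper_force: 0.0
```

```bash
python3 where.py
```

```text
box xyz [0.1389 0.0019 0.1802] toolx yaw 0.207 F [ 1.  -0.1 -0.4] t 5.25 w -0.0
```

Request:
advance(motion=[[-0.01,0,0,0],[-0.01,0,0,0],[-0.01,0,0,0],[-0.01,0,0,0],[-0.01,0,0,0]])

```text
clock: 5.67
position: [0.5831, -0.0747, 0.1828]
ee_rot: [0.0, 0.995, 0.103, 0.002]
contact_force: [1.6, 0.4, 2.0]
width: 0.0002
gripper_force: 1.3
```

```bash
python3 where.py
```

```text
box xyz [0.0905 0.0007 0.1828] toolx yaw 0.206 F [1.6 0.4 2. ] t 5.67 w 0.0
```

Request:
advance(motion=[[-0.01,0,0,0],[-0.008,0,0,0],[-0.008,0,0,0],[-0.008,0,0,0],[-0.008,0,0.001,0]])

```text
clock: 6.08
position: [0.5413, -0.0834, 0.1804]
ee_rot: [0.0, 0.995, 0.103, 0.0]
contact_force: [2.5, -0.2, 1.1]
width: -0.0001
gripper_force: 1.0
```

```bash
python3 where.py
```

```text
box xyz [0.0478 0.0008 0.1804] toolx yaw 0.207 F [ 2.5 -0.2  1.1] t 6.08 w -0.0
```

Request:
advance(motion=[[-0.01,0,0.004,0],[-0.01,0,0.004,0],[-0.009,0,0.005,0],[-0.009,0,0.006,0],[-0.007,0,0.008,0]])

```text
clock: 6.5
position: [0.4964, -0.0925, 0.1529]
ee_rot: [0.0, 0.995, 0.103, -0.001]
contact_force: [0.3, -0.2, 2.5]
width: -0.0003
gripper_force: 0.7
```

```bash
python3 where.py
```

```text
box xyz [0.002  0.0011 0.1529] toolx yaw 0.207 F [ 0.3 -0.2  2.5] t 6.5 w -0.0
```

Request:
advance(motion=[[-0.007,0,0.008,0],[-0.005,0,0.009,0],[-0.005,0,0.01,0],[-0.003,0,0.01,0],[-0.002,0,0.007,0]])

```text
clock: 6.92
position: [0.4747, -0.0965, 0.1077]
ee_rot: [-0.001, 0.995, 0.103, -0.001]
contact_force: [-0.0, 0.3, 1.6]
width: -0.0002
gripper_force: 0.3
```

```bash
python3 where.py
```

```text
box xyz [-0.0201  0.0016  0.1077] toolx yaw 0.207 F [-0.   0.3  1.6] t 6.92 w -0.0
```

Request:
advance(motion=[[0,0,0.002,0],[0,0,0.001,0],[0,0,0.001,0],[0,0,0,0]])

```text
clock: 7.25
position: [0.4766, -0.0968, 0.1053]
ee_rot: [0.0, 0.995, 0.103, 0.0]
contact_force: [0.2, -0.1, 0.4]
width: 0.0004
gripper_force: 0.0
```

```bash
python3 where.py
```

```text
box xyz [-0.0183  0.0009  0.1053] toolx yaw 0.207 F [ 0.2 -0.1  0.4] t 7.25 w 0.0
```

Request:
advance(motion=[[0,0,0.001,0],[0,0,0.001,0],[0,0,0,0]])

```text
clock: 7.5
position: [0.4768, -0.0969, 0.104]
ee_rot: [0.0, 0.995, 0.103, 0.001]
contact_force: [-0.4, 0.0, 4.0]
width: 0.0004
gripper_force: 2.1
```

```bash
python3 where.py
```

```text
box xyz [-0.0181  0.0008  0.104 ] toolx yaw 0.207 F [-0.4  0.   4. ] t 7.5 w 0.0
```

Request:
advance(motion=[[0,0,0.001,0],[0,0,0.001,0],[0,0,0,0]])

```text
clock: 7.75
position: [0.4768, -0.0969, 0.1039]
ee_rot: [0.001, 0.995, 0.103, 0.001]
contact_force: [-5.3, 1.4, 19.5]
width: -0.0001
gripper_force: 9.5
```

Request:
advance(motion=[[0,0,0.001,0],[0,0,0,0],[0,0,0,0]])

```text
clock: 8.0
position: [0.4768, -0.0969, 0.1038]
ee_rot: [0.001, 0.995, 0.103, 0.001]
contact_force: [-6.6, 2.3, 25.8]
width: -0.0002
gripper_force: 12.9
```

```bash
python3 where.py
```

```text
box xyz [-0.0181  0.0008  0.1038] toolx yaw 0.207 F [-6.6  2.3 25.8] t 8.0 w -0.0
```

The motion stops hard at tip height 0.082 m, which is the height of the shut lid's top. I'll back off and check.

Request:
advance(motion=[[0,0,-0.01,0],[0,0,-0.035,0],[0,0,-0.04,0],[0,0,-0.04,0],[0,0,-0.03,0]])

```text
clock: 8.42
position: [0.4771, -0.097, 0.2587]
ee_rot: [0.001, 0.995, 0.103, 0.002]
contact_force: [0.7, 0.9, 0.0]
width: 0.0002
gripper_force: 0.0
```

Request:
advance(motion=[[0,0,0,0],[0,0,0,0],[0,0,0,0],[0,0,0,0],[0,0,0,0]])

```text
clock: 8.83
position: [0.4755, -0.0965, 0.2536]
ee_rot: [-0.001, 0.995, 0.103, -0.002]
contact_force: [0.7, -0.6, 0.0]
width: 0.0002
gripper_force: 0.0
```

```bash
python3 where.py; python3 -c "
from h import *
s,d=snap('scene','s4');s,t=snap('top','t4')
a=cv2.resize(d['img'][170:340,240:420],None,fx=2.2,fy=2.2);b=cv2.resize(t['img'][210:340,225:395],None,fx=2.2,fy=2.2)
h=max(a.shape[0],b.shape[0]);p=lambda i:cv2.copyMakeBorder(i,0,h-i.shape[0],0,0,0)
cv2.imwrite('pics/f4.png',np.hstack([p(a),p(b)])[:,:,::-1])"
```

```text
box xyz [-0.0193  0.0015  0.2536] toolx yaw 0.207 F [ 0.7 -0.6  0. ] t 8.83 w 0.0
```

View pics/f4.png

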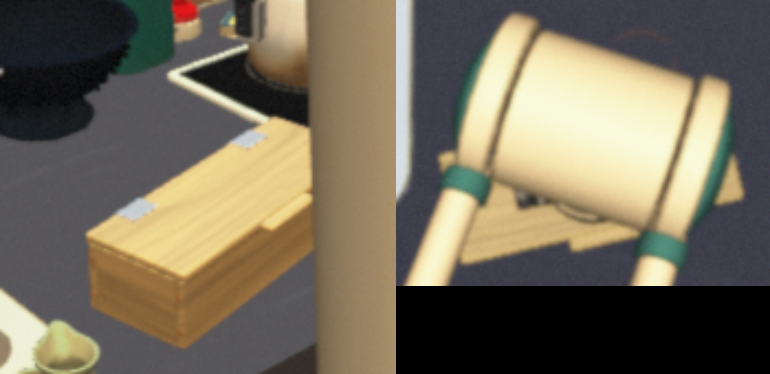

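The lid sits flush on the rim along its left edge, (90,238) to (180,278), and the gripper is clear. I'll hand the job in.

```bash
python3 -c "
from rig import manip
print(manip.sign_off())"
```

```text
the job is handed in; nothing more can be done
None
```

I tipped the jar onto its side in the box, pushed the lid shut and handed the job in at about 9 s; the last images show the lid flush and the gripper clear, but the timer and jar can't be seen under the shut lid and no verdict was returned.

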